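Bring the dropper bottle round on the supply carousel

TASK

Turn the supply carousel until the tall dropper bottle stands right in line with the pointed tab that sticks out of its fixed base, by pushing gently with a closed fingertip against an arm of the star handle on top. Do not pinch or lift the handle and do not touch the things standing on the carousel: they just ride along upright. Leave the things around the carousel where they are, and finish with the carousel at rest and the arm clear of it.

Things in the scene. Friction and masses are not known exactly. Their poses are not given: they have to be found in the camera images.
- carousel: the fixed base of the carousel: a grey disc 248 mm across and 14 mm high, with a flat pointed tab sticking out at one side, its point 168 mm from the centre. Origin: centre of its underside, on the turning axis. The tab points along its own -x; z up. Position and heading differ from run to run; the base itself cannot move.
- deck (a joint): angle (rad) of the steel deck with its star handle; grows anticlockwise from above; at 0 the arms lie along the base's x and y. The deck is 236 mm across, its standing surface 26 mm above the bench, with a lip 8 mm higher round the edge. It turns freely both ways, more than a full turn; friction of 0.12 N m (1.6 N on an arm, 75 mm from the axis) stops it where it is left.
- star: star handle on the deck's central column, turning with it: 40 mm hub, four level round arms 12 mm thick along its own +x, +y, -x, -y, each ending at 95 mm from the axis in an 18 mm ball. Origin: on the axis at mid-height of the arms, 166 mm above the bench; z up. Open between the arms; the column is 16 mm thick, and the dropper below reaches to 128 mm above the bench.
- dropper: tall brown dropper bottle with a paper label and a pointed black bulb, 33 mm across, 102 mm high; the tallest thing on the deck. It stands loose on the deck about 64 mm from the turning axis and rides along. Origin: centre of its underside; z up.
- jar: low round screw-cap jar, 42 mm across, 46 mm high, standing loose on the deck. Origin: centre of its underside; z up.
- bur_block: small block with upright burs, 32x72x43 mm, loose on the deck. Origin: centre of its underside.
- adaptor: plain rounded black block, 45x75x30 mm, loose on the deck. Origin: centre of its underside.
- kidney_dish: steel kidney dish, 97x183x32 mm, on the bench to the left of the carousel. Origin: centre of its underside.
- cassette_shut: small shut instrument cassette, 60x120x22 mm, on the bench behind the carousel. Origin: centre of its underside.
Not all that is in view belongs to the job. Leave any green look-alike of the dropper alone.

How it is judged:
By the outcome, as a careful person would: the job done as asked, in the order asked, and still so for the second after the job is handed in, with the robot touching nothing.
It also fails if it takes over 42 s, if anything falls off the work surface, if the arm or the gripper's body presses on something with over 40 N, if the wrist force passes 120 N, or if a joint passes its speed limit or range.

ROBOT

A 6-joint arm with a two-finger parallel gripper is mounted at the origin on a cart in front of the work surface, level with it; the furniture and walls round the work are solid. World frame = base frame: x ahead of the robot, y to its left, z up, the work surface at z = 0. Lengths are in m, angles in rad, forces in N, time in s.
With the tool pointing down it reaches from about 0.35 to 1 m from the base axis. Payload 7.1 kg.
Tool frame: the origin (TCP) lies at the very end of the fingers, on their centre line; the grasp point (between the pads) lies 19 mm behind it (env.hold_point_z is the distance from the TCP to the grasp point, in m); z points along the fingers, y is the line along which they close (so a half turn about z gives the same grasp; the last joint's range is limited). The gripper opens to 85 mm and grips with 20 to 120 N. Pads are 22 mm wide; open, the fingers measure 114 mm over their backs; the gripper's body (76 mm by 85 mm) begins 54 mm behind the grasp point. The pads swing forward as they close: fully open they stand 13 mm farther back than shut.
Start: joints at [-0.019, 0.423, 1.63, -0, 1.089, -0.019], TCP at [0.625, 0, 0.231] pointing down, gripper open.
Joint ranges: [-3, 3], [-0.9, 2.11], [0.09, 2.58], [-1.31, 4.45], [0.11, 2.69], [-2.54, 2.54]. Speed limits (rad/s): [2.39, 2.39, 3.01, 3.14, 3.14, 3.14].

INTERFACE

Orientations are given as a unit quaternion [w, x, y, z].
In Python, from rig import sensors, capture, camera_params, env, spotter gives the robot as it stands.
- The arm moves only by the tool move_tool, called after "Call:" as name(argument=value, ...) on one line, values as JSON. Schema: {"type":"object","properties":{"increments":{"type":"object","properties":{"plan":{"type":"array","items":{"type":"array","items":{"type":"number"},"minItems":6,"maxItems":6},"minItems":1,"maxItems":12}},"additionalProperties":false,"required":["plan"]},"finger_gap":{"type":"number"},"clamp_n":{"type":"number"},"only":{"type":"string"},"quiet":{"type":"boolean"},"lines":{"type":"string"}},"required":["increments"],"additionalProperties":false}. increments is an object whose key "plan" holds a list of rows, 1 to 12 of them, each of 6 numbers: dx, dy, dz in m, then a rotation vector rx, ry, rz in rad; each row shifts and turns the commanded pose from where the row before left it, along the tool's axes as they then stand; what a row does not reach is not made up. A row lasts 1/12 s, in which the tool goes at most 0.0417 m and 0.125 rad, less where a joint would pass 70% of its speed; a pose out of reach is approached as far as the arm can. finger_gap is the opening from 0.0 (shut) to 1.0 (fully open), set as the call begins (left out keeps the last). The fingers move at their own pace and stop on an object; clamp_n is the grip in N (left out, the last holds). Time passes only in rows, so rows that do not move let the fingers close. The tool returns the time, the measured TCP pose, the force, the opening and the grip force at its end. only (a regular expression) keeps the lines of the reply that match it, lines (a string "A,B") keeps lines A to B, and quiet returns only ok. Input that does not fit is refused with a message, and nothing moves.
- sensors.get_obs(): the state, without advancing time (a new reading comes with each control period).
- capture(name): name is "scene" or "side" or "wrist"; returns the picture (384x512x3 uint8, red, green, blue); there is no depth.
- camera_params(name): a dict with "vertical_fov" (degrees; the focal length in pixels is half the picture's height over the tangent of half this angle, whatever the lens; pixels are square), "cx", "cy" (the principal point, pixels), "world_from_camera" (4x4, takes a point from camera to world coordinates). Camera axes: x right, y up, looking along -z (the intrinsics and any distortion apply to the point x, -y, -z); pixel columns grow to the right and rows downward; lengths in m; the calibration is good to about 2 mm. A picture is of the moment at which its call begins: read the wrist's pose just before it. camera_params takes no time and is no camera call; for the wrist camera it gives the pose at the moment of the call.
- env.job_done(): hands the job in; it is judged then, once.
Trained networks look in the newest picture that a camera, given by its name, has taken for a name from the list of things; names that differ only in an ending like _2 or _b are one class to them, and where a whole thing is asked for, a point or a joint stands for the part that bears it (a point fixed in the world has none). Each returns a list of dicts, best first, with "score" (0 to 1); they miss things now and then, are a little off and sometimes report something else, mostly with a low value. They report only what shows in the picture. A call takes as long as a camera call. They do not tell look-alikes from the thing itself.
- spotter.trace(label, camera): "region" (384x512 bool, what is visible of it) and "position" ([column, row] in pixels, amid what is visible of it).
The state is a dict: "time_s": time; "qpos": joint angles; "dq": joint speeds; "tau": joint torques, N m; "position": TCP position; "tool_rot": TCP orientation; "ft_force": force on the tool from outside, world axes, zero at the start; "torque": the same for the moment, N m; "gripper_width": opening from 0.0 (shut) to 1.0 (fully open); "grasp_force": force on a finger pad.
Only numpy, scipy, OpenCV 4.12 (cv2) and the standard library are available. Lean on these libraries where they do the work, as an engineer would, in place of code of your own. Each camera call takes 0.05 s, during which the arm holds its last target. There are 200 camera calls.

## Working session

There is one attempt and no reset: what is moved stays moved. The work goes in short steps, Python scripts to look and compute and a tool call to move; the robot and the scene stay as the last step left them, time stands still between calls to the robot, and variables do not carry over. Pictures are saved under pics/ and viewed, at most 10 in all, crops included, and the job is handed in when it is done.

```bash
mkdir -p pics; ls
```

Create h.py:
```python
import numpy as np, cv2
from rig import sensors, capture, camera_params, env, spotter
def shot(n,f=None):
    p=camera_params(n); im=capture(n)
    if f: cv2.imwrite('pics/'+f,im[:,:,::-1])
    return im,p
def foc(p): return 192/np.tan(np.radians(p['vertical_fov'])/2)
def ray(p,uv):
    f=foc(p);T=np.array(p['world_from_camera'])
    d=np.array([(uv[0]-p['cx'])/f,-(uv[1]-p['cy'])/f,-1]); return T[:3,3],T[:3,:3]@d
def onz(p,uv,z):
    o,d=ray(p,uv); return o+d*(z-o[2])/d[2]
def proj(p,X):
    T=np.array(p['world_from_camera']);c=T[:3,:3].T@(np.asarray(X)-T[:3,3]);f=foc(p)
    return np.array([p['cx']+f*c[0]/-c[2],p['cy']-f*c[1]/-c[2]])
```

Run:
```python
from h import *
ims=[]
for n in ("scene","side","wrist"):
    im,p=shot(n,n+'0.png'); print(n,{k:(np.round(v,3).tolist()) if k=='world_from_camera' else v for k,v in p.items()})
    ims.append(im)
    for l in ("carousel","deck","star","dropper","jar"):
        for r in spotter.trace(l,n)[:3]:
            print(l,round(r['score'],2),np.round(r['position'],1),r['region'].sum())
o=sensors.get_obs();print(o['time_s'],o['position'],o['tool_rot'],o['ft_force'])
```

```text
pics
scene {'vertical_fov': 52.23261558979255, 'cx': 255.2097293906233, 'cy': 199.1409270546794, 'world_from_camera': [[-0.765, 0.461, -0.449, 0.117], [-0.643, -0.568, 0.514, 0.94], [-0.018, 0.682, 0.731, 0.826], [0.0, 0.0, 0.0, 1.0]]}
carousel 0.77 [276.4 215.4] 4910
deck 0.76 [274.3 206.6] 4056
star 0.58 [282.1 172.4] 808
dropper 0.72 [278.3 305.7] 361
dropper 0.62 [282.6 219.8] 333
jar 0.52 [255.9 206.6] 255
jar 0.39 [273.4 206.9] 3926
side {'vertical_fov': 52.134098761403024, 'cx': 258.57507911829083, 'cy': 192.70782689401943, 'world_from_camera': [[-0.912, 0.178, -0.369, 0.182], [-0.41, -0.401, 0.819, 1.245], [-0.002, 0.899, 0.439, 0.578], [0.0, 0.0, 0.0, 1.0]]}
carousel 0.85 [273.6 230.4] 3432
deck 0.76 [269.3 226.8] 2464
star 0.64 [273.1 176.1] 580
dropper 0.76 [311.5 284.5] 526
dropper 0.27 [250.8 216.8] 254
jar 0.75 [248.1 214. ] 275
wrist {'vertical_fov': 58.623343569957704, 'cx': 257.757556334014, 'cy': 195.55491417545508, 'world_from_camera': [[1.0, 0.0, 0.001, 0.623], [-0.001, 0.949, 0.317, 0.081], [-0.0, -0.317, 0.949, 0.374], [0.0, 0.0, 0.0, 1.0]]}
0.9 [6.24992096e-01 9.48429161e-06 2.31338783e-01] [1.89878283e-07 7.07135335e-01 7.07078226e-01 1.43626877e-05] [0.2678512  0.62224783 0.10064716]
```

View pics/scene0.png

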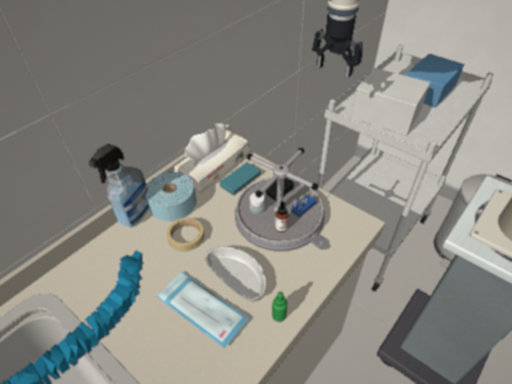

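View pics/side0.png

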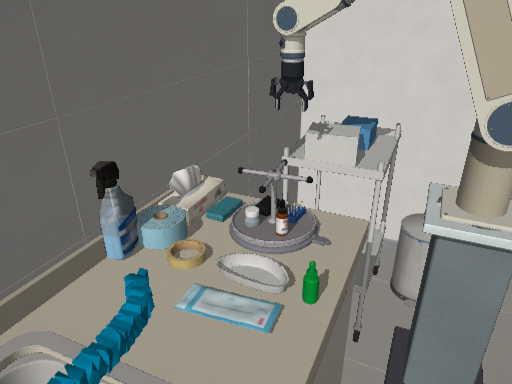

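View pics/wrist0.png

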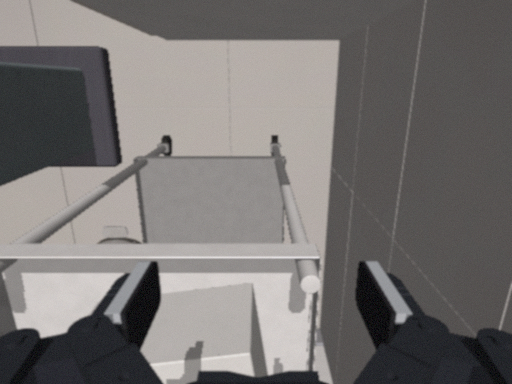

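The scene picture shows the carousel at about (280,215) with its tab at (322,243), the brown dropper at (281,218), and the green look-alike at (279,306). In the side picture the tab is at about (325,242) and the dropper at (283,221). The wrist camera doesn't see the carousel yet.

Run:
```python
from h import *
a=[]
for n,(x,y) in (("scene",(225,140)),("side",(215,155))):
    im,p=shot(n); c=im[y:y+110,x:x+110]
    a.append(cv2.resize(c,(400,400),interpolation=cv2.INTER_CUBIC)[:,:,::-1])
    r=spotter.trace("star",n)[0]
    for l,z in (("carousel",0.01),("deck",.026)):
        rr=spotter.trace(l,n)[0]['region']; ys,xs=np.nonzero(rr)
        print(n,l,xs.min(),xs.max(),ys.min(),ys.max())
    ps={"scene":[(281,172),(322,243),(250,156),(302,151),(316,187),(263,189)],"side":[(273,175),(326,242),(240,171),(280,160),(310,181),(263,190)]}[n]
    for q,z in zip(ps,[.166,.007]+[.166]*4): print(np.round(onz(p,q,z),3))
cv2.imwrite('pics/crops.png',np.hstack(a))
```

```text
scene carousel 235 327 148 251
scene deck 237 323 148 245
[0.532 0.366 0.166]
[0.387 0.374 0.007]
[0.631 0.369 0.166]
[0.538 0.269 0.166]
[0.436 0.355 0.166]
[0.529 0.44  0.166]
side carousel 229 329 159 254
side deck 231 314 160 246
[0.537 0.363 0.166]
[0.379 0.376 0.007]
[0.629 0.374 0.166]
[0.56  0.254 0.166]
[0.437 0.36  0.166]
[0.525 0.457 0.166]
```

View pics/crops.png

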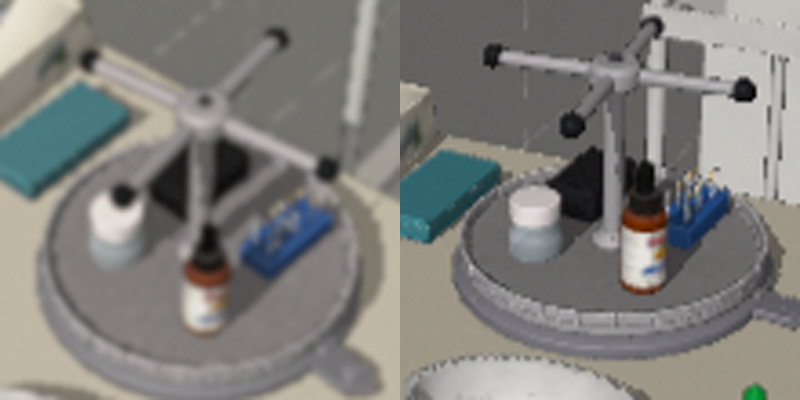

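Create fit.py:
```python
from h import *
from scipy.optimize import least_squares
P={n:camera_params(n) for n in("scene","side")}
B={"scene":[(249.8,156.8),(301.2,150.5),(314.9,186.5),(258.8,193.4)],"side":[(240.6,170.1),(284.3,162.2),(309.6,179.8),(262.3,189.4)]}
def f(v):
    r=[]
    for n in B:
        for k,q in enumerate(B[n]):
            a=v[2]-k*np.pi/2
            r+=list(proj(P[n],[v[0]+.09*np.cos(a),v[1]+.09*np.sin(a),v[3]])-q)
    return r
s=least_squares(f,[.535,.365,0,.166]);print(s.x,np.round(s.fun,1))
def tri(a,b):
    L=[ray(P["scene"],a),ray(P["side"],b)]
    A=sum(np.eye(3)-np.outer(d,d)/(d@d) for o,d in L);c=sum((np.eye(3)-np.outer(d,d)/(d@d))@o for o,d in L)
    return np.linalg.solve(A,c)
for l,a,b in (("tip",(282.2,203.8),(282.4,201.2)),("base",(281.1,228.6),(281.6,233.9)),("tab",(327.5,245),(328,243))):
    X=tri(a,b);d=X[:2]-s.x[:2];print(l,X.round(3),"r",np.hypot(*d).round(4),"ang",np.arctan2(d[1],d[0]).round(3))
```

```bash
python3 fit.py
```

```text
[0.5305446  0.36949849 0.07692413 0.17144317] [ 1.2  0.8 -1.3  1.1 -2.  -0.3  0.7 -0.2  1.9 -0.1 -0.   0.2 -1.3 -0.6
  0.9 -1. ]
tip [0.488 0.417 0.124] r 0.0636 ang 2.296
base [0.489 0.416 0.026] r 0.0624 ang 2.305
tab [ 0.376  0.364 -0.003] r 0.155 ang -3.104
```

Call:
move_tool(increments={"plan": [[0.033, -0.0095, -0.015, 0, 0, 0], [0.033, -0.0095, -0.015, 0, 0, 0], [0.033, -0.0095, -0.015, 0, 0, 0], [0.033, -0.0095, -0.015, 0, 0, 0], [0.033, -0.0095, -0.015, 0, 0, 0], [0.033, -0.0095, -0.015, 0, 0, 0], [0.033, -0.0095, -0.015, 0, 0, 0], [0.033, -0.0095, -0.015, 0, 0, 0], [0.033, -0.0095, -0.015, 0, 0, 0], [0.033, -0.0095, -0.015, 0, 0, 0], [0, 0, 0, 0, 0, 0], [0, 0, 0, 0, 0, 0]]}, finger_gap=0.0)

```text
time_s: 2.3
position: [0.5296, 0.3318, 0.3822]
tool_rot: [0.0, 0.706, 0.708, 0.001]
ft_force: [-0.8, -0.5, 0.0]
gripper_width: -0.003
grasp_force: 0.0
```

Run:
```python
from h import *
im,p=shot('wrist','w1.png')
np.save('T.npy',p['world_from_camera'])
for l in ("carousel","deck","star","dropper"):
    for r in spotter.trace(l,'wrist')[:2]: print(l,round(r['score'],2),np.round(r['position'],1),r['region'].sum())
for X in ([.5305,.3695,.166],[.5305,.3695,.026],[.489,.416,.128],[.363,.364,.007]): print(proj(p,X).round(1))
cv2.imwrite('pics/w1b.png',cv2.resize(im,(800,600),interpolation=cv2.INTER_CUBIC)[:,:,::-1])
```

```text
carousel 0.64 [256.4 114.3] 19774
carousel 0.39 [288.2 160. ] 1457
deck 0.65 [259.1 111.2] 19743
star 0.87 [261.  131.2] 5358
star 0.32 [299.7  87.2] 888
dropper 0.6 [228.3  83.4] 617
dropper 0.52 [288.7 160.7] 1478
[260.  125.5]
[259.3 113.6]
[222.2  78.3]
[146.1 116. ]
```

View pics/w1b.png

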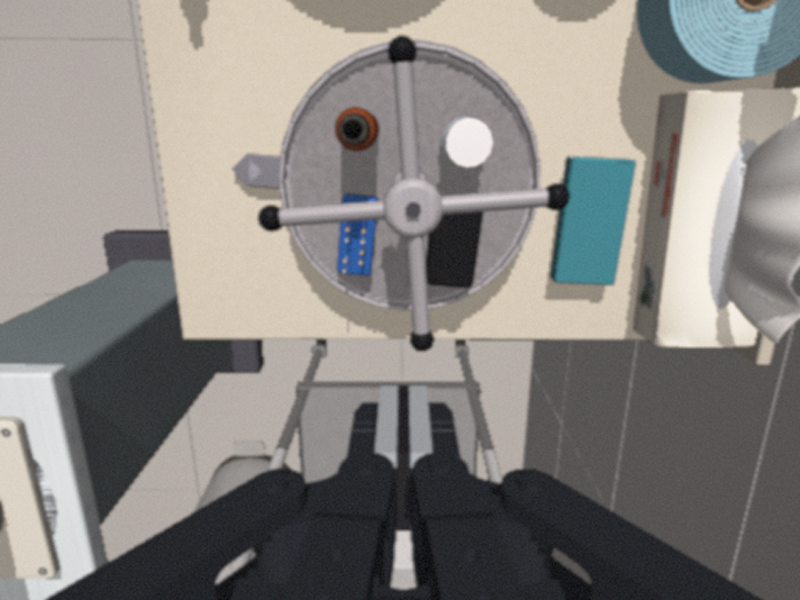

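The wrist view (800x600 scale) shows the whole carousel: hub (413,207), balls at (402,48), (558,195), (422,340) and (270,217), tab point (236,170), dropper bulb (354,127).

Create m1.py:
```python
from h import *
from scipy.optimize import least_squares
p=camera_params('wrist'); s=1.5625
b=np.array([(558,195),(402,48),(270,217),(422,340)])/s
def f(v): return np.concatenate([proj(p,[v[0]+.09*np.cos(v[2]+k*np.pi/2),v[1]+.09*np.sin(v[2]+k*np.pi/2),v[3]])-b[k] for k in range(4)])
r=least_squares(f,[.53,.37,.08,.166]);print(r.x.round(4),r.fun.round(1)); c=r.x[:2]
print('hub',onz(p,np.array((413,207))/s,.17).round(4))
# deck lip circle at z=.034
im=cv2.imread('pics/w1.png'); 
e=np.array([(281,180),(538,178),(410,42),(400,306),(300,95),(520,95),(300,250)])/s
E=np.array([onz(p,q,.034)[:2] for q in e]); g=least_squares(lambda v:np.hypot(*(E-v[:2]).T)-v[2],[.53,.37,.118]);print('lip',g.x.round(4),(g.fun*1e3).round(1))
for l,q,z in (('tab',(236,170),.010),('drop',(354,127),.126)):
    X=onz(p,np.array(q)/s,z)
    for cc in (c,g.x[:2]): d=X[:2]-cc;print(l,X.round(4),np.hypot(*d).round(4),np.arctan2(d[1],d[0]).round(3))
```

```bash
python3 m1.py
```

```text
[0.5347 0.3626 0.0734 0.1875] [-0.1  0.2 -0.  -0.1 -0.   0.1  0.1 -0.1]
hub [0.535  0.3597 0.17  ]
lip [0.5336 0.3616 0.1169] [-2.2 -1.5 -2.3 -0.3  2.   2.8  1.6]
tab [0.3723 0.3716 0.01  ] 0.1626 3.086
tab [0.3723 0.3716 0.01  ] 0.1617 3.08
drop [0.4939 0.4095 0.126 ] 0.0621 2.285
drop [0.4939 0.4095 0.126 ] 0.0622 2.263
```

Call:
move_tool(increments={"plan": [[-0.01, -0.0067, 0.032, 0, 0, -0.018], [-0.01, -0.0067, 0.032, 0, 0, -0.018], [-0.01, -0.0067, 0.032, 0, 0, -0.018], [-0.01, -0.0067, 0.032, 0, 0, -0.018], [0, 0, 0, 0, 0, 0], [0, 0, 0.027, 0, 0, 0], [0, 0, 0.027, 0, 0, 0], [0, 0, 0.027, 0, 0, 0], [0, 0, 0.025, 0, 0, 0], [0, 0, 0, 0, 0, 0], [0, 0, 0, 0, 0, 0]]}, finger_gap=0.0)

```text
time_s: 3.47
position: [0.5048, 0.2892, 0.1476]
tool_rot: [-0.0, 0.682, 0.732, -0.001]
ft_force: [-0.0, 0.3, 0.8]
gripper_width: 0.001
grasp_force: 0.0
```

Run:
```python
from h import *
o=sensors.get_obs();print(o['position'].round(4) if hasattr(o['position'],'round') else o['position'],o['tool_rot'],o['ft_force'])
im,p=shot('wrist'); im2,_=shot('side')
cv2.imwrite('pics/w2.png',np.hstack([cv2.resize(im,(400,300)),cv2.resize(im2[130:265,200:380],(400,300),interpolation=cv2.INTER_CUBIC)])[:,:,::-1])
```

```text
[0.5048 0.2892 0.1476] [-2.17199722e-04  6.81620937e-01  7.31705209e-01 -5.81228381e-04] [-0.01407772  0.30259709  0.75541754]
```

View pics/w2.png

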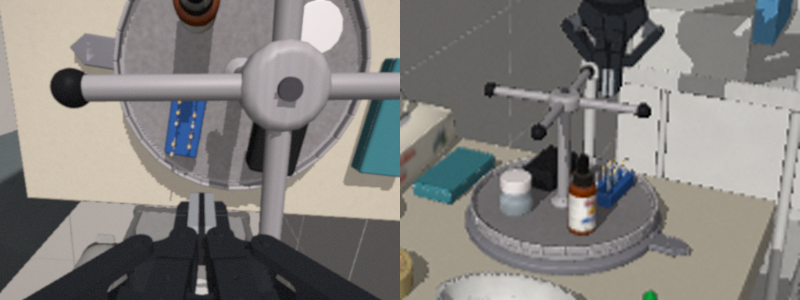

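The fingertip stands left of the near arm, with the tip at (202,200) and the arm at (272,190) in the left half, and it is clear of everything. I'll push along an arc.

Call:
move_tool(increments={"plan": [[0, 0.004, 0, 0, 0, 0], [0, 0.004, 0, 0, 0, 0], [0, 0.004, 0, 0, 0, 0], [-0.0007, 0.0029, 0, 0, 0, -0.04], [-0.0007, 0.0029, 0, 0, 0, -0.04], [-0.0007, 0.0029, 0, 0, 0, -0.04], [-0.0007, 0.0029, 0, 0, 0, -0.04], [-0.0007, 0.0029, 0, 0, 0, -0.04], [-0.0007, 0.0029, 0, 0, 0, -0.04], [-0.0007, 0.0029, 0, 0, 0, -0.04], [-0.0005, 0.002, 0, 0, 0, -0.025], [-0.0003, 0.001, 0, 0, 0, -0.012]]})

```text
time_s: 4.57
position: [0.5406, 0.2893, 0.1477]
tool_rot: [0.0, 0.557, 0.831, -0.0]
ft_force: [-0.8, -1.3, 0.3]
gripper_width: -0.005
grasp_force: 0.8
```

Run:
```python
from h import *
o=sensors.get_obs();print(o['position'].round(4),o['ft_force'].round(2))
im,p=shot('wrist'); im2,_=shot('scene')
cv2.imwrite('pics/w3.png',np.hstack([cv2.resize(im,(400,300)),cv2.resize(im2[130:265,200:380],(400,300),interpolation=cv2.INTER_CUBIC)])[:,:,::-1])
```

```text
[0.5406 0.2893 0.1477] [-0.77 -1.31  0.28]
```

View pics/w3.png

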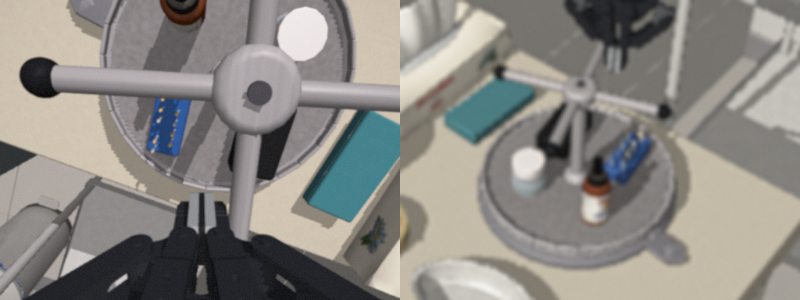

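The arm has turned with the fingertip touching it. In the scene crop the dropper tip is now at (597,163), nearer the tab, and everything is still upright.

Run:
```python
from h import *
c=np.array([.534,.362]); p=camera_params('wrist'); ps=camera_params('scene')
for l,q in (('ball3.21',(40,77)),('hub',(259,90))):
    X=onz(p,np.array(q)*1.28,.168);d=X[:2]-c;print(l,X.round(4),np.hypot(*d).round(3),np.arctan2(d[1],d[0])%6.283)
cs=np.array([.5305,.3695])
for q in ((282.2,203.8),(288.6,203.4)):
    d=onz(ps,q,.124)[:2]-cs;print('drop',np.hypot(*d).round(3),np.arctan2(d[1],d[0]))
```

```text
ball3.21 [0.4444 0.3323 0.168 ] 0.094 3.4618029404024466
hub [0.5364 0.3638 0.168 ] 0.003 0.6493311062383174
drop 0.064 2.301935880428199
drop 0.065 2.5419503025773333
```

Call:
move_tool(increments={"plan": [[-0.0004, 0.0014, 0, 0, 0, -0.02], [-0.0008, 0.0028, 0, 0, 0, -0.04], [-0.0008, 0.0028, 0, 0, 0, -0.04], [-0.0008, 0.0028, 0, 0, 0, -0.04], [-0.0008, 0.0028, 0, 0, 0, -0.04], [-0.0008, 0.0028, 0, 0, 0, -0.04], [-0.0008, 0.0028, 0, 0, 0, -0.04], [-0.0008, 0.0028, 0, 0, 0, -0.04], [-0.0008, 0.0028, 0, 0, 0, -0.04], [-0.0008, 0.0028, 0, 0, 0, -0.04], [-0.0006, 0.002, 0, 0, 0, -0.03], [-0.0003, 0.001, 0, 0, 0, -0.015]]})

```text
time_s: 5.67
position: [0.5696, 0.2986, 0.1474]
tool_rot: [0.0, 0.369, 0.93, -0.0]
ft_force: [0.1, -1.6, -0.1]
gripper_width: 0.0
grasp_force: 0.9
```

Run:
```python
from h import *
o=sensors.get_obs();print(o['position'].round(4),o['ft_force'].round(2))
im,p=shot('wrist'); im2,_=shot('scene')
cv2.imwrite('pics/w4.png',np.hstack([cv2.resize(im,(400,300)),cv2.resize(im2[130:265,200:380],(400,300),interpolation=cv2.INTER_CUBIC)])[:,:,::-1])
```

```text
[0.5696 0.2986 0.1474] [ 0.12 -1.55 -0.13]
```

View pics/w4.png

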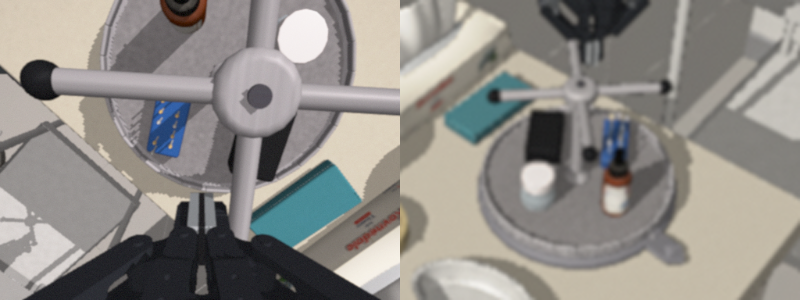

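The scene crop now shows the dropper at (617,160) to (614,210), closing on the tab at (668,245). All the items are upright. About 0.14 rad remains, so I'll push a little more, back off and look from above.

Call:
move_tool(increments={"plan": [[-0.0004, 0.0014, 0, 0, 0, -0.02], [-0.0008, 0.0028, 0, 0, 0, -0.04], [-0.0006, 0.0021, 0, 0, 0, -0.03], [-0.0003, 0.001, 0, 0, 0, -0.015], [-0.0001, 0.0004, 0, 0, 0, -0.005], [0, 0, 0, 0, 0, 0], [0, -0.004, 0, 0, 0, 0], [0, -0.007, 0, 0, 0, 0], [0, -0.007, 0, 0, 0, 0]]})

```text
time_s: 6.52
position: [0.5647, 0.2883, 0.1473]
tool_rot: [-0.0, 0.318, 0.948, 0.0]
ft_force: [-0.7, -0.5, -0.4]
gripper_width: 0.004
grasp_force: 0.0
```

Call:
move_tool(increments={"plan": [[0, 0, -0.025, 0, 0, 0], [0, 0, -0.035, 0, 0, 0], [0.012, 0.006, -0.038, 0, 0, 0], [0.012, 0.006, -0.038, 0, 0, 0], [0.012, 0.006, -0.038, 0, 0, 0], [0.012, 0.006, -0.038, 0, 0, 0], [0.012, 0.006, -0.025, 0, 0, 0], [0, 0, 0, 0, 0, 0], [0, 0, 0, 0, 0, 0], [0, 0, 0, 0, 0, 0]]})

```text
time_s: 7.35
position: [0.5347, 0.3481, 0.3834]
tool_rot: [-0.0, 0.318, 0.948, -0.001]
ft_force: [0.3, 0.3, 0.6]
gripper_width: 0.001
grasp_force: 0.0
```

Run:
```python
from h import *
im,p=shot('wrist','w5.png')
for l in ("carousel","star","dropper"):
    for r in spotter.trace(l,'wrist')[:2]: print(l,round(r['score'],2),np.round(r['position'],1),r['region'].sum())
cv2.imwrite('pics/w5b.png',cv2.resize(im,(800,600),interpolation=cv2.INTER_CUBIC)[:,:,::-1])
```

```text
carousel 0.6 [262.  130.4] 19969
star 0.8 [267.4 153.3] 4829
dropper 0.64 [238.1  97.9] 574
```

View pics/w5b.png

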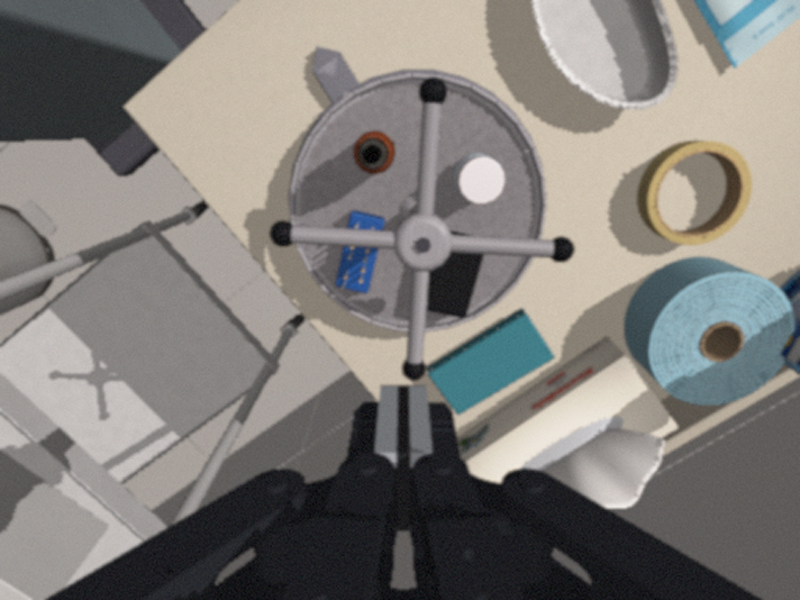

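The deck is nearly aligned: bulb (371,151), hub (424,242), tab point about (320,48), balls (433,91), (564,248), (415,370) and (281,233).

Create m2.py:
```python
from h import *
import sys,json
from scipy.optimize import least_squares
def run(im,p,balls,bulb,tip,R=None,s=1.5625):
    b=np.array(balls)/s
    f=lambda v:np.concatenate([proj(p,[v[0]+.095*np.cos(v[2]-k*np.pi/2),v[1]+.095*np.sin(v[2]-k*np.pi/2),v[3]])-b[k] for k in range(4)])
    r=least_squares(f,[.534,.362,np.arctan2(*(onz(p,b[0],.166)[:2]-[.534,.362])[::-1]),.166]);c=r.x[:2]
    print('star',r.x.round(4),np.abs(r.fun).max().round(2))
    ang=lambda q,z:(lambda d:(np.hypot(*d).round(4),(np.arctan2(d[1],d[0])%6.2832).round(3)))(onz(p,np.array(q)/s,z)[:2]-c)
    print('bulb',ang(bulb,.126),'tip',ang(tip,.012))
    # tab pixels: warp top view at z=.012, 0.5mm
    g=np.array([[proj(p,[c[0]+rr*np.cos(a),c[1]+rr*np.sin(a),.013]) for a in np.arange(2.75,3.4,.01)] for rr in np.arange(.130,.176,.006)],np.float32)
    m=cv2.remap(im,g[...,0],g[...,1],cv2.INTER_LINEAR).astype(int)
    sat=m[...,0]-m[...,2]   # bench is yellowish, tab grey-blue
    for row,rr in zip(sat,np.arange(.130,.176,.006)):
        a=np.arange(2.75,3.4,.01); t=row<12
        print(rr.round(3),'tab',a[t].min().round(2) if t.any() else None,a[t].max().round(2) if t.any() else None,row[::6])
p=camera_params('wrist')
im=cv2.imread('pics/w5.png')[:,:,::-1].copy()
run(im,p,[(433,91),(564,248),(415,370),(281,233)],(371,151),(320,48))
q=dict(p);q['world_from_camera']=np.load('T.npy')
im=cv2.imread('pics/w1.png')[:,:,::-1].copy()
run(im,q,[(402,48),(558,195),(422,340),(270,217)],(354,127),(236,170))
```

```bash
python3 m2.py
```

```text
star [0.5343 0.3631 2.4412 0.1703] 0.84
bulb (np.float64(0.0676), np.float64(3.067)) tip (np.float64(0.1635), np.float64(3.051))
0.13 tab 2.96 3.17 [30 29 30 30 -3 -3 -2  3 18 29 30]
0.136 tab 2.96 3.17 [31 30 29 29 -3 -4 -2  8 19 29 29]
0.142 tab 2.97 3.16 [28 30 29 30 -2 -4 -3 13 19 29 30]
0.148 tab 2.97 3.16 [30 30 31 29 -3 -3 -3 17 23 30 29]
0.154 tab 2.98 3.15 [30 30 31 29  1 -3 -1 20 30 30 30]
0.16 tab 3.03 3.11 [29 31 28 28 29 -4  9 22 29 29 31]
0.166 tab None None [30 27 30 28 31 21 28 27 32 29 29]
0.172 tab None None [29 29 29 31 29 29 30 28 28 29 28]
star [0.5349 0.3635 1.6487 0.1705] 0.14
bulb (np.float64(0.0644), np.float64(2.267)) tip (np.float64(0.1625), np.float64(3.073))
0.13 tab 2.96 3.39 [32 31 30 31 -4 -4 -1  1 22 28  0]
0.136 tab 2.96 3.39 [31 30 32 32 -2 -3 -2  8 19 23 -4]
0.142 tab 2.97 3.39 [31 32 30 31 -3 -4 -3 12 21 30 -9]
0.148 tab 2.97 3.39 [30 31 32 31 -4 -4 -3 15 26 32 16]
0.154 tab 2.98 3.15 [31 31 32 31  0 -1 -4 20 31 30 32]
0.16 tab 3.03 3.11 [33 30 31 30 31 -4  6 29 32 32 31]
0.166 tab None None [31 30 30 31 33 23 31 30 32 32 31]
0.172 tab None None [31 32 32 31 32 31 31 31 32 31 31]
```

Call:
move_tool(increments={"plan": [[0, 0, -0.01, 0, 0, 0], [0, 0, 0, 0, 0, 0], [0, 0, 0, 0, 0, 0]]})

```text
time_s: 7.8
position: [0.5359, 0.3488, 0.395]
tool_rot: [0.0, 0.318, 0.948, 0.001]
ft_force: [-0.1, -0.2, -0.1]
gripper_width: -0.0
grasp_force: 0.0
```

Run:
```python
from h import *
a,_=shot('side');b,_=shot('side');print('diff',np.abs(a.astype(int)-b)[140:270,200:350].mean())
print(sensors.get_obs()['ft_force']); print(env.job_done())
```

```text
diff 0.8796581196581197
[-0.2085369   0.78789771  0.31423189]
the job is handed in; nothing more can be done
None
```

The job is handed in: by my last measurement the dropper is in line with the tab to within about 0.01 rad (dropper 3.067, tab about 3.065), the carousel is at rest, and the arm is clear above it; the judge's result was not shown.

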